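Press the sealing mat, then hold the guard up at the marked angle

TASK

With the clear guard shut, pull the press's orange-handled lever all the way down to its stop to seat the sealing mat, then ease it slowly back up to its rest, never letting it spring back. Then swing the guard up by its blue bar until its yellow lower edge lines up with the red pointer of the dial, and finish while still holding it there with the gripper, steady, because it drops shut when let go. Leave the red pointer and the other things on the bench as they are.

Things in the scene. Friction and masses are not known exactly. Their poses are not given: they have to be found in the camera images.
- press: sealing press fixed to the bench: white base 270 (x) x 210 (y) x 60 mm under a clear guard, 157 mm tall with it shut. Origin: centre of its underside, on the bench. x points from its front (robot side, guard bar) to its rear (hinge), y to its left (dial: white arc of 225 mm radius round the hinge, black ticks, 4 mm thick, at y = +122 mm), z up; lever on its right (-y). Turned about z only
- lever (a joint): angle (rad) of the sprung lever: 0 = rest (leaning to the front, 65 deg above level), 0.95 = stop, all the way down. Level axis along the press's y through press point (50, -139, 75) mm; pulling moves the handle towards the front (-x) and down. A spring drives it back to 0: about 2 N at the handle at rest to 8 N fully down; let go, it flies back
- lever_grip (a point): middle of the lever's orange handle: a round bar 22 mm thick, 100 mm long, parallel to the press's y, standing out sideways (-y) from the end of the steel lever arm (14 mm thick, 64 mm from this point towards +y). 170 mm from the lever's axis; in the press's frame at (-22, -203, 229) mm at rest, (-117, -203, 107) mm fully down
- guard (a joint): angle (rad) of the clear guard: 0 = shut, grows as its front edge swings up (to 1.3). A clear box 190 x 196 x 90 mm with yellow strips along its lower edges, about 0.45 kg (varies), no friction: it falls shut by itself; 1.5 to 3 N at the bar hold it
- guard_hinge (a point): middle of the guard's hinge line, which runs along the press's y at the guard's lower rear edge, at press-frame (105, 0, 67) mm
- guard_bar (a point): middle of the guard's blue pull bar: round, 13 mm thick, parallel to the press's y, 100 mm free between two stand-offs, 43 mm in front of the guard's front wall. Shut, it is 235 mm ahead (-x) of the hinge line and 66 mm above it, 24 mm below the guard's top. It turns with the guard about the hinge line. Its x axis is along the guard's yellow lower side edges
- pointer (a joint): angle (rad) of the red pointer, a thin arm with a ball at its end that turns on the guard's hinge line, left of the guard: 0 = level towards the front, grows upward; set between 0.45 and 0.85. The guard's yellow lower edge is in line with it when guard has the same value. It is held by friction
- pointer_tip (a point): centre of the 22 mm red ball at the pointer's end, 235 mm from the hinge line, at y = +130 mm in the press's frame; its x axis is along the pointer
- spray: white spray bottle with an orange trigger, 72 mm wide, 201 mm tall; a bystander, loose; origin: centre of its underside
- jar: amber jar with a white lid, 68 mm wide, 75 mm tall; a bystander, loose; origin: centre of its underside
- beads: small grey jar with a yellow lid, 50 mm wide, 85 mm tall; a bystander, loose; origin: centre of its underside
- tipbox: blue pipette-tip box with a clear lid, 85 x 120 x 62 mm; a bystander, loose; origin: centre of its underside
- tuberack: yellow tube rack with coloured caps, 70 x 130 x 61 mm; a bystander, loose; origin: centre of its underside
- dish: flat glass culture dish, 90 mm wide, 16 mm tall; a bystander, loose; origin: centre of its underside

How it is judged:
By the outcome, as a careful person would: the job done as asked, in the order asked, and still so for the second after the job is handed in, while the arm keeps its last pose, push and grip.
It also fails if it takes over 64 s, if anything falls off the work surface, if the arm or the gripper's body presses on something with over 40 N, if the wrist force passes 120 N, or if a joint passes its speed limit or range.

ROBOT

A 6-joint arm with a two-finger parallel gripper is mounted at the origin on the work surface. World frame = base frame: x ahead of the robot, y to its left, z up, the work surface at z = 0. Lengths are in mm, angles in degrees, forces in N, time in s.
With the tool pointing down it reaches from about 425 to 950 mm from the base axis. Payload 14.7 kg.
Tool frame: the origin (TCP) lies midway between the tips of the shut fingers; the grasp point (between the pads) lies tcp_to_grasp behind it (tcp_to_grasp is the distance from the TCP to the grasp point, in mm); z points along the fingers, y is the line along which they close (so a half turn about z gives the same grasp; the last joint's range is limited). The gripper opens to 85 mm and grips with 20 to 120 N. Pads are 22 mm wide; open, the fingers measure 114 mm over their backs; the gripper's body (76 mm by 85 mm) begins 54 mm behind the grasp point. The pads swing forward as they close: fully open they stand 13 mm farther back than shut.
Start: joints at [-69.076, 27.513, 91.461, -0, 61.026, -2.67], TCP at [260.184, -595.648, 231.297] pointing down, gripper open.
Joint ranges: [-157.49, 157.49], [-46.99, 117.5], [13.45, 153.17], [-89.5, 269.5], [5.16, 153.95], [-167.48, 167.48]. Speed limits (degrees/s): [108.29, 108.29, 136.94, 172.46, 172.46, 172.46].

INTERFACE

Orientations are given as [roll, pitch, yaw] about the fixed x, y, z axes, in that order (R = Rz(yaw) Ry(pitch) Rx(roll)).
In Python, from workcell import * gives the robot as it stands.
- The arm moves only by the shell command python3 -m crank 'ROWS'. ROWS is JSON, a list of rows, each a list of 5 numbers: the opening, from -1 (shut) to 1 (fully open), then the shift along the tool's x, y, z in mm, then the turn about the tool's z in degrees. In form: [[claw, x, y, z, yaw], ...]. A call has 1 to 10 rows; each row is the pose to reach, as a shift and turn from the pose commanded when the call began, along the tool's axes at that moment; what a row does not reach only later rows make up. A row lasts 1/8 s, in which the tool goes at most 62.5 mm and 10.7 degrees, less where a joint would pass 70% of its speed; a pose out of reach is approached as far as the arm can. A call with a gripper value outside its range is refused whole. The fingers move at their own pace and stop on an object; the grip force is fixed at half the most. Time passes only in rows, so rows that repeat a pose let the fingers close. It gives the time, the measured TCP pose, the force, the opening and the grip force at its end, in the units of the state.
- get_obs(): the state, without advancing time (a new reading comes with each control period).
- capture(name): name is "side" or "top"; returns the picture (480x640x3 uint8, red, green, blue); there is no depth.
- camera_info(name): a dict with "fx", "fy", "cx", "cy" (pixels), "cam_to_world" (4x4, takes a point from camera to world coordinates). Camera axes: x right, y down, z forward; pixel columns grow to the right and rows downward; lengths in mm; the calibration is good to about 2 mm. A picture is of the moment at which its call begins. camera_info takes no time and is no camera call.
- job_done(): hands the job in; it is judged then, once.
The state is a dict: "t": time; "joint_positions": joint angles; "dq": joint speeds; "effort": joint torques, N m; "ee_pos": TCP position; "ee_rot": TCP orientation; "wrist_force": force on the tool from outside, world axes, zero at the start; "moment": the same for the moment, N m; "finger_gap": finger opening in mm; "grip_force": force on a finger pad.
Only numpy, scipy, OpenCV 4.12 (cv2) and the standard library are available. Lean on these libraries where they do the work, as an engineer would, in place of code of your own. Each camera call takes 0.05 s, during which the arm holds its last target. There are 200 camera calls.

## Working session

There is one attempt and no reset: what is moved stays moved. The work goes in short steps, Python scripts to look and compute and a shell command to move; the robot and the scene stay as the last step left them, time stands still between calls to the robot, and variables do not carry over. Pictures are saved under pics/ and viewed, at most 10 in all, crops included, and the job is handed in when it is done.

```bash
ls; mkdir -p pics; python3 - <<'E'
from workcell import *
import cv2,json
o=get_obs();print(o)
import workcell
print([n for n in dir(workcell) if not n.startswith('_')])
try: print(tcp_to_grasp)
except Exception as e: print(e)
for n in("side","top"):
    im=capture(n);cv2.imwrite(f"pics/{n}0.png",im[:,:,::-1]);c=camera_info(n);print(n,c)
E
```

```text
pics
{'t': 0.0, 'joint_positions': array([-6.90764632e+01,  2.75481426e+01,  9.14955892e+01,  7.14985432e-05,
        6.10268648e+01, -2.67112922e+00]), 'dq': array([ 0.02058329, -0.0028584 , -0.07882193,  0.04536696, -0.01338747,
       -0.00081307]), 'effort': array([ 4.38930583e-03, -9.50619793e+01, -4.30176115e+01, -1.45100225e-04,
        1.23059488e-02, -1.09808893e-04]), 'ee_pos': array([ 260.0237445 , -595.25028132,  230.67983326]), 'ee_rot': array([-1.79929483e+02, -3.35246106e-03,  2.35946293e+01]), 'wrist_force': array([ 0.32172128, -0.03892406, -0.91594286]), 'moment': array([0.00214316, 0.02723108, 0.00917545]), 'grip_force': 0.0, 'finger_gap': 85.41603187000035}
['Unreachable', 'camera_info', 'capture', 'get_obs', 'job_done', 'tcp_to_grasp']
18.700000000000003
side {'fx': 587.8572972934005, 'fy': 587.8572972934005, 'cx': 317.9405761679675, 'cy': 235.83247877762437, 'cam_to_world': array([[ 9.99461474e-01, -2.13781927e-02,  2.48944863e-02,
         4.98604596e+02],
       [-3.25172168e-02, -5.43439568e-01,  8.38818256e-01,
        -1.39232172e+03],
       [-4.40376942e-03, -8.39176030e-01, -5.43842071e-01,
         1.05386282e+03],
       [ 0.00000000e+00,  0.00000000e+00,  0.00000000e+00,
         1.00000000e+00]])}
top {'fx': 481.5741736863362, 'fy': 481.5741736863362, 'cx': 320.33554803573116, 'cy': 240.93998304941917, 'cam_to_world': array([[ 2.69453043e-02, -9.98173303e-01,  5.40740991e-02,
         4.98151254e+02],
       [-9.99587815e-01, -2.63684242e-02,  1.13536939e-02,
        -2.83973418e+01],
       [-9.90710533e-03, -5.43577393e-02, -9.98472376e-01,
         1.23302262e+03],
       [ 0.00000000e+00,  0.00000000e+00,  0.00000000e+00,
         1.00000000e+00]])}
```

View pics/side0.png

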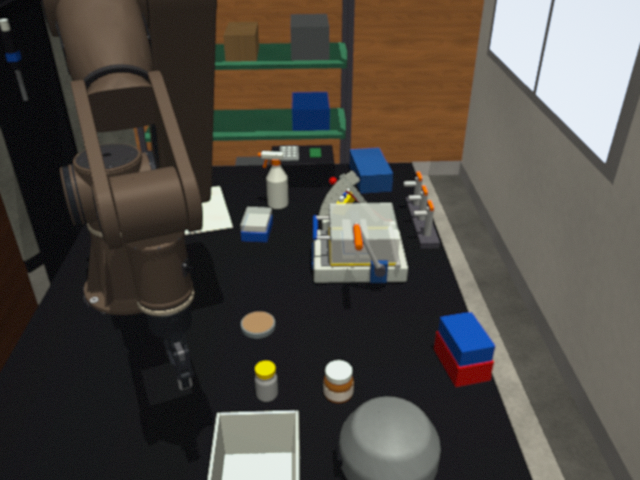

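View pics/top0.png

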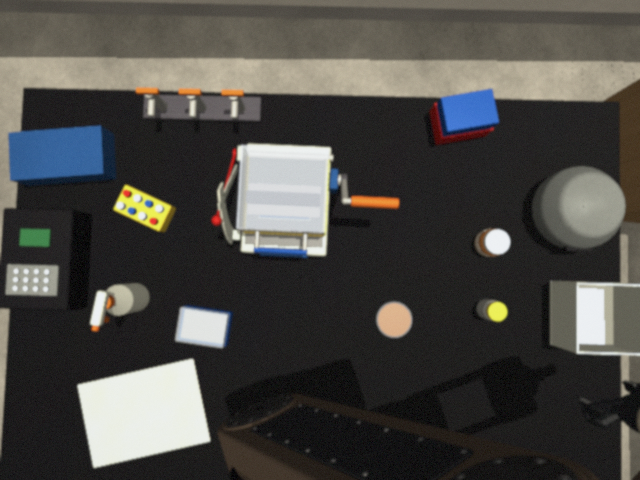

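Side view: the press is at about (360,245), with its orange handle at (358,236), the blue bar's left end at (317,240) and the red ball at (333,180). Top view: the handle is at (375,202), the bar at (282,252), the red ball at (216,220) and the hinge edge at row ~148. Next I'll measure these with masks.

```bash
cat > h.py <<'E'
from workcell import *
import cv2,numpy as np
def ray(n,u,v):
    c=camera_info(n);T=np.array(c["cam_to_world"]);d=T[:3,:3]@[(u-c["cx"])/c["fx"],(v-c["cy"])/c["fy"],1];return T[:3,3],d
def onz(n,u,v,z):
    o,d=ray(n,u,v);return o+d*(z-o[2])/d[2]
def proj(n,p):
    c=camera_info(n);T=np.array(c["cam_to_world"]);q=T[:3,:3].T@(np.asarray(p)-T[:3,3]);return np.array([c["fx"]*q[0]/q[2]+c["cx"],c["fy"]*q[1]/q[2]+c["cy"]])
def tri(a,b):
    (o1,d1),(o2,d2)=ray("top",*a),ray("side",*b)
    d1=d1/np.linalg.norm(d1);d2=d2/np.linalg.norm(d2)
    s=np.linalg.lstsq(np.c_[d1,-d2],o2-o1,rcond=None)[0];p,q=o1+d1*s[0],o2+d2*s[1];return (p+q)/2,np.linalg.norm(p-q)
def blob(im,roi,hr,smin=130,vmin=60):
    """largest blob in roi (u0,v0,u1,v1) with hue in hr; returns centre, rotated-rect ends of long axis, size, area"""
    u0,v0,u1,v1=roi;h=cv2.cvtColor(im,cv2.COLOR_RGB2HSV)[v0:v1,u0:u1].astype(int);H=h[...,0]
    m=((H>=hr[0])&(H<=hr[1]) if hr[0]<=hr[1] else (H>=hr[0])|(H<=hr[1]))&(h[...,1]>=smin)&(h[...,2]>=vmin)
    n,l,s,c=cv2.connectedComponentsWithStats(m.astype(np.uint8));k=1+np.argmax(s[1:,4])
    cs=cv2.findContours((l==k).astype(np.uint8),cv2.RETR_EXTERNAL,cv2.CHAIN_APPROX_NONE)[0]
    r=cv2.minAreaRect(max(cs,key=len));b=cv2.boxPoints(r)+[u0,v0]
    e=[(b[0]+b[1])/2,(b[2]+b[3])/2];f=[(b[1]+b[2])/2,(b[3]+b[0])/2]
    if np.linalg.norm(e[0]-e[1])<np.linalg.norm(f[0]-f[1]): e=f
    return c[k]+[u0,v0],np.array(e),r[1],s[k,4]
E
python3 - <<'E'
from h import *
t,s=capture("top"),capture("side")
H=blob(t,(335,185,410,220),(5,20));print("handle top",H)
a,b=[onz("top",*p,229+0) for p in H[1]];print(a,b,np.linalg.norm(a-b),np.degrees(np.arctan2(*(b-a)[[1,0]])))
Hs=blob(s,(340,215,375,260),(5,20),100);print("handle side",Hs);print(tri(H[0],Hs[0]))
B=blob(t,(240,240,325,262),(100,125),110,40);print("bar",B)
a,b=[onz("top",*p,133) for p in B[1]];print(a,b,np.linalg.norm(a-b),(a+b)/2,np.degrees(np.arctan2(*(b-a)[[1,0]])))
P=blob(t,(205,205,225,230),(172,6),120);Q=blob(s,(325,172,340,188),(172,6),120);print("ball",P,Q,tri(P[0],Q[0]))
for n,im,r in(("top",t,(190,130,420,270)),("side",s,(300,140,420,290))):
    c=im[r[1]:r[3],r[0]:r[2]];cv2.imwrite(f"pics/{n}1.png",cv2.resize(c,None,fx=3.4,fy=3.4,interpolation=2)[:,:,::-1])
E
```

```text
handle top (array([374.85575365, 201.68719611]), array([[350.21154022, 200.55769157],
       [399.95588684, 202.9264698 ]]), (49.80071258544922, 12.795025825500488), np.int32(617))
[638.929749   -77.30763631 229.        ] [ 636.6032467  -181.47827282  229.        ] 104.19661281425171 -91.27940666970514
handle side (array([357.6       , 237.19534884]), array([[356.8551712 , 223.76207066],
       [359.04827881, 250.07931137]]), (26.408462524414062, 9.051959037780762), np.int32(215))
(array([ 638.07395764, -129.045827  ,  228.04000939]), np.float64(0.14104726898336642))
bar (array([281.02531646, 252.73417722]), array([[254.87016296, 251.46685028],
       [307.14640808, 254.2182312 ]]), (52.34859848022461, 8.094060897827148), np.int32(395))
[529.65599065 133.20629994 133.        ] [526.55566252  13.4192776  133.        ] 119.8271369735681 [528.10582659  73.31278877 133.        ] -91.48259856942212
ball (array([215.88235294, 219.06722689]), array([[213.35849071, 211.75471711],
       [217.32075405, 225.62264061]]), (14.422857284545898, 10.164681434631348), np.int32(119)) (array([332.47368421, 179.89473684]), array([[335.        , 177.00000095],
       [329.50000072, 182.50000095]]), (7.071067810058594, 7.77817440032959), np.int32(57)) (array([592.38779841, 205.22810048, 220.64049572]), np.float64(2.1380895677571305))
```

View pics/top1.png

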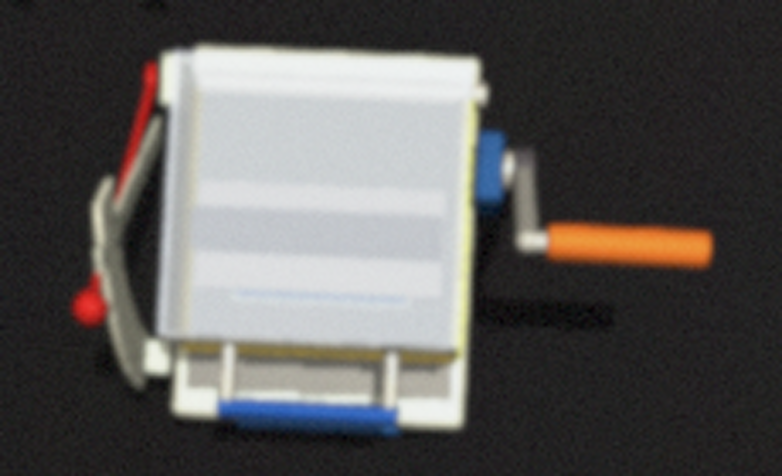

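View pics/side1.png

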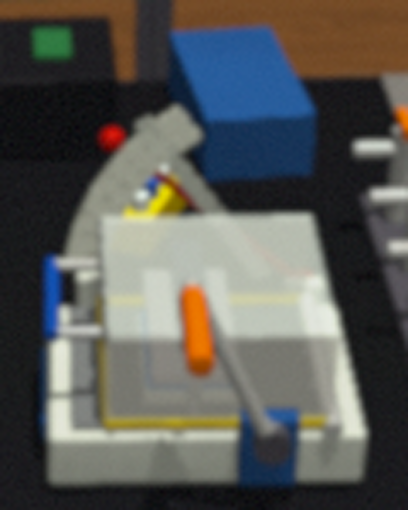

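Top crop: the bar is a clean blue strip, 220–397 px wide at row ~415, and the red pointer runs from (150,70) to the ball at (90,306). Side crop: the bar's left end is at (50,297), the red ball at (112,137) and the guard is shut. I'll use the base corners to settle the 7 mm bar/handle discrepancy.

```bash
python3 - <<'E'
from h import *
t,s=capture("top"),capture("side")
# base front corners (z=60) and rear from white mask rows/cols
g=cv2.GaussianBlur(t,(3,3),0).min(axis=2)
for u in (245,248,318,322): 
    col=g[225:275,u].astype(int); v=225+np.argmin(np.diff(col)); print("front edge",u,v+.5,onz("top",u,v+.5,60)[:2])
for v in (235,245):
    row=g[v,310:345].astype(int); u=310+np.argmin(np.diff(row));print("right edge",v,u+.5,onz("top",u+.5,v,60)[:2])
c,e,_,_=blob(s,(305,205,325,250),(100,128),150,60);print("bar side",c,e)
c2=blob(t,(240,240,325,262),(100,128),150,60);print("bar top",c2[0],c2[1],c2[2]);print(tri(c2[0],c))
th=np.radians(-1.4);R=np.array([[np.cos(th),-np.sin(th)],[np.sin(th),np.cos(th)]])
O=np.array([638.1,-129.0])-R@[-22,-203]
W=lambda x,y,z:np.r_[O+R@[x,y],z]
print("O",O)
for n,p in dict(bar=(-130,0,133),handle=(-22,-203,229),fr=(-135,-105,60),fl=(-135,105,60),rr=(135,-105,60),barL=(-130,55,133),barR=(-130,-55,133)).items(): print(n,W(*p).round(1),proj("top",W(*p)).round(1),proj("side",W(*p)).round(1))
for a in (.62,.66,.7,.74,.78):
    p=W(105-235*np.cos(a),130,67+235*np.sin(a));print(a,proj("top",p).round(1),proj("side",p).round(1))
P=blob(t,(205,212,222,228),(172,6),100);print(P[0],P[1])
E
```

```text
front edge 245 251.5 [531.02363583 168.04028109]
front edge 248 251.5 [531.21886393 160.71037501]
front edge 318 255.5 [526.02558183 -10.32899053]
front edge 322 255.5 [526.28578346 -20.06823497]
right edge 235 327.5 [576.65484542 -32.14942286]
right edge 245 326.5 [552.16554044 -30.35104944]
bar side [314.28455285 225.86178862] [[315. 214.]
 [315. 238.]]
bar top [280.80757098 252.41324921] [[254.89138985 251.22640967]
 [305.16202164 253.67863464]] (50.330406188964844, 6.942964553833008)
(array([530.20651898,  73.21443139, 138.85121819]), np.float64(2.5934296472852494))
O [665.05316494  73.40189451]
bar [535.1  76.6 133. ] [279.7 249.8] [315.5 226.9]
handle [ 638.1 -129.   229. ] [374.9 201.6] [357.6 236.9]
fr [527.5 -28.3  60. ] [325.4 255.1] [314.1 268. ]
fl [532.7 181.7  60. ] [239.5 250.7] [313.9 228.9]
rr [797.4 -34.9  60. ] [330.9 145.7] [408.2 267.2]
barL [536.4 131.6 133. ] [255.7 248.5] [315.4 217.3]
barR [533.7  21.6 133. ] [303.7 251. ] [315.6 237.1]
0.62 [217.4 225.2] [329.4 184.9]
0.66 [216.7 222.2] [331.2 182.7]
0.7 [216.1 219.1] [333.2 180.5]
0.74 [215.6 215.9] [335.2 178.4]
0.78 [215.  212.5] [337.4 176.4]
[215.91869919 219.30894309] [[213.55660439 212.69811296]
 [217.33018827 225.90565872]]
```

```bash
python3 -m crank '[[1,0,0,-50,-10],[1,30,-15,-90,-20],[1,80,-40,-100,-30],[1,133,-69,-100,-40],[1,186,-96,-100,-50],[1,239,-124,-100,-60],[1,292,-151,-100,-65],[1,345,-179,-100,-65],[1,398,-206,-100,-65],[1,398,-206,-100,-65]]'
```

```text
t: 1.55
ee_pos: [544.6, -244.3, 331.2]
ee_rot: [180.0, -0.0, 88.8]
wrist_force: [-0.6, -0.7, 0.1]
finger_gap: 85.7
grip_force: 0.0
```

```bash
python3 -m crank '[[1,40,30,0,0],[1,80,60,0,0],[1,118,92,20,0],[1,118,92,40,0],[1,118,92,40,0],[1,118,92,40,0]]'; python3 - <<'E'
from h import *
o=get_obs();print(o["ee_pos"],o["ee_rot"],o["wrist_force"])
for n,r in(("top",(300,120,460,260)),("side",(300,140,420,290))):
    im=capture(n);c=im[r[1]:r[3],r[0]:r[2]];cv2.imwrite(f"pics/{n}2.png",cv2.resize(c,None,fx=3.4,fy=3.4,interpolation=2)[:,:,::-1])
a=cv2.imread("pics/top2.png");b=cv2.imread("pics/side2.png");b=b[:476];cv2.imwrite("pics/both2.png",cv2.hconcat([cv2.resize(a,(440,384)),cv2.resize(b,(329,384))]))
E
```

```text
t: 2.3
ee_pos: [637.2, -132.8, 292.1]
ee_rot: [180.0, 0.0, 88.5]
wrist_force: [-0.2, 0.3, -0.2]
finger_gap: 85.4
grip_force: 0.0
[ 637.19330821 -132.80546795  292.11462982] [1.79968849e+02 1.70598019e-02 8.85410463e+01] [-0.21578356  0.3390308  -0.20450876]
```

View pics/both2.png

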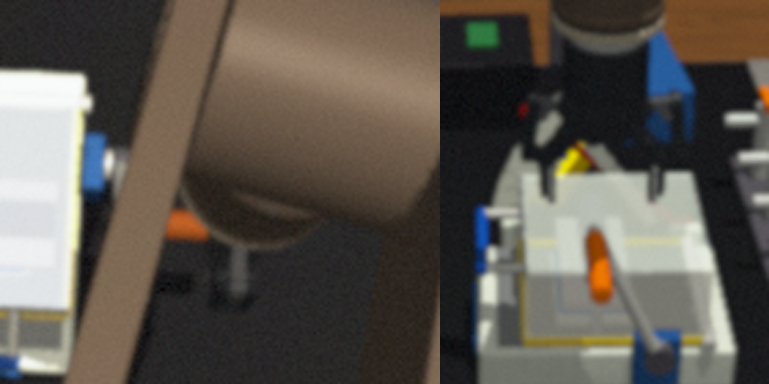

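Side crop: the fingers straddle the handle evenly, at u≈548 and 655 with the handle at 598. Now I'll descend and grip.

```bash
python3 -m crank '[[1,4,1,30,0],[1,4,1,55,0],[1,4,1,70,0],[1,4,1,82,0],[1,4,1,82,0],[-1,4,1,82,0],[-1,4,1,82,0],[-1,4,1,82,0],[-1,4,1,82,0],[-1,4,1,82,0]]'
```

```text
t: 3.65
ee_pos: [637.8, -127.9, 209.7]
ee_rot: [-179.9, 0.0, 88.6]
wrist_force: [-5.2, -0.1, 6.7]
finger_gap: 19.9
grip_force: 58.4
```

```bash
python3 -m crank '[[-1,0,-12,6,0],[-1,0,-23,13,0],[-1,0,-34,21,0],[-1,0,-44,30,0],[-1,0,-53.5,39,0],[-1,0,-62,49.5,0],[-1,0,-70,60,0],[-1,0,-77,72,0],[-1,0,-83,84,0],[-1,0,-88,96,0]]'
```

```text
t: 4.9
ee_pos: [552.5, -126.2, 114.3]
ee_rot: [179.7, 0.1, 88.6]
wrist_force: [8.8, 0.5, 6.4]
finger_gap: 20.1
grip_force: 69.8
```

```bash
python3 -m crank '[[-1,0,-2.5,7,0],[-1,0,-4.5,14,0],[-1,0,-6,20,0],[-1,0,-7,25,0],[-1,0,-7.3,27,0],[-1,0,-7.3,27,0]]'
```

```text
t: 5.65
ee_pos: [544.2, -126.0, 87.0]
ee_rot: [179.9, 0.0, 88.6]
wrist_force: [-0.3, -3.0, 8.8]
finger_gap: 20.3
grip_force: 72.7
```

```bash
python3 -m crank '[[-1,0,-0.5,3,0],[-1,0,-0.5,3,0]]';python3 -m crank '[[-1,0,0,3,0],[-1,0,0,3,0]]'
```

```text
t: 5.9
ee_pos: [543.6, -126.0, 84.1]
ee_rot: [179.9, 0.0, 88.6]
wrist_force: [-3.3, -2.1, 13.1]
finger_gap: 20.4
grip_force: 73.0
t: 6.15
ee_pos: [542.9, -126.0, 80.8]
ee_rot: [180.0, 0.0, 88.6]
wrist_force: [-3.5, -3.7, 8.1]
finger_gap: 20.5
grip_force: 73.5
```

```bash
python3 -m crank '[[-1,0,0,4,0],[-1,0,0,4,0]]'; python3 - <<'E'
from h import *
o=get_obs();print(o["ee_pos"],o["wrist_force"],o["moment"])
im=capture("side");r=(290,190,430,295);c=im[r[1]:r[3],r[0]:r[2]];cv2.imwrite("pics/side3.png",cv2.resize(c,None,fx=5,fy=5,interpolation=2)[:,:,::-1])
th=np.radians(-1.4);R=np.array([[np.cos(th),-np.sin(th)],[np.sin(th),np.cos(th)]]);O=np.array([665,73.4])
for a in (.85,.9,.95):
  b=np.radians(65)-a
  for y in(-253,-203,-153,-139): print(a,y,((proj("side",np.r_[O+R@[50-170*np.cos(b),y],75+170*np.sin(b)])-[290,190])*5).round(0))
E
```

```text
t: 6.4
ee_pos: [542.3, -126.0, 77.2]
ee_rot: [-180.0, 0.0, 88.6]
wrist_force: [-10.0, -4.6, 23.3]
finger_gap: 20.4
grip_force: 74.8
[ 542.29529549 -125.95175176   77.20429733] [-10.01014332  -4.56974169  23.28987915] [-0.52635632  1.09286904  0.14699438]
0.85 -253 [162. 460.]
0.85 -203 [161. 403.]
0.85 -153 [159. 349.]
0.85 -139 [159. 334.]
0.9 -253 [158. 472.]
0.9 -203 [157. 415.]
0.9 -153 [155. 361.]
0.9 -139 [155. 346.]
0.95 -253 [155. 485.]
0.95 -203 [153. 428.]
0.95 -153 [152. 373.]
0.95 -139 [152. 358.]
```

View pics/side3.png

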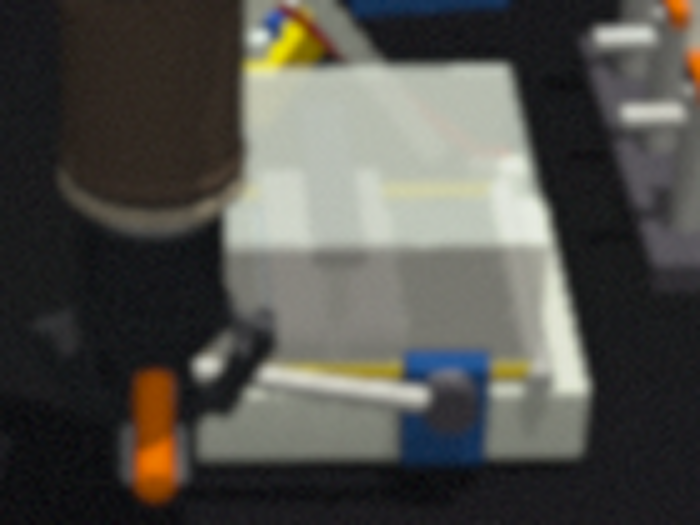

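The side crop shows the lever nearly level, with the handle's end at (154,500) against a predicted (155,497) at the stop. The force rose to 23 N, so it is on the stop. I'll ease it back now.

```bash
python3 -m crank '[[-1,0,0.8,-4,0],[-1,0,1.7,-8,0],[-1,0,2.7,-12,0],[-1,0,3.7,-15.6,0],[-1,0,5,-19.5,0],[-1,0,6.2,-23.5,0],[-1,0,7.5,-27.2,0],[-1,0,8.9,-31,0],[-1,0,10.4,-34.7,0],[-1,0,12,-38.4,0]]'
```

```text
t: 7.7
ee_pos: [552.7, -126.1, 114.7]
ee_rot: [-179.8, 0.0, 88.6]
wrist_force: [-12.4, -6.6, 9.8]
finger_gap: 20.5
grip_force: 70.4
```

```bash
python3 -m crank '[[-1,0,1.7,-3.6,0],[-1,0,3.5,-7.2,0],[-1,0,5.4,-10.8,0],[-1,0,7.3,-14.3,0],[-1,0,9.4,-17.9,0],[-1,0,11.6,-21.4,0],[-1,0,13.8,-24.8,0],[-1,0,16,-28.1,0],[-1,0,18.4,-31.4,0],[-1,0,20.8,-34.5,0]]'
```

```text
t: 8.95
ee_pos: [570.6, -126.4, 149.0]
ee_rot: [-179.5, -0.0, 88.6]
wrist_force: [-28.5, -7.2, 19.1]
finger_gap: 20.3
grip_force: 68.2
```

Radial strain is building up. I'll shift slightly outward to relieve it, then carry on.

```bash
python3 -m crank '[[-1,0,-1.5,-1,0],[-1,0,-3,-2.5,0],[-1,0,-3,-2.5,0]]'
```

```text
t: 9.32
ee_pos: [572.5, -126.5, 152.0]
ee_rot: [180.0, 0.0, 88.6]
wrist_force: [-2.5, -4.7, 3.6]
finger_gap: 20.2
grip_force: 66.0
```

```bash
python3 -m crank '[[-1,0,2.6,-3.6,0],[-1,0,5.4,-7.1,0],[-1,0,8.2,-10.5,0],[-1,0,11.2,-13.9,0],[-1,0,14.2,-17.1,0],[-1,0,17.3,-20.3,0],[-1,0,20.5,-23.4,0],[-1,0,23.7,-26.4,0],[-1,0,27.1,-29.4,0],[-1,0,30.5,-32.2,0]]'
```

```text
t: 10.58
ee_pos: [600.6, -127.1, 184.2]
ee_rot: [-179.7, 0.0, 88.6]
wrist_force: [-17.5, -5.3, 16.3]
finger_gap: 19.8
grip_force: 63.6
```

```bash
python3 -m crank '[[-1,0,-1.5,-2,0],[-1,0,0.5,-4,0],[-1,0,3,-5.7,0],[-1,0,5.3,-7.5,0],[-1,0,7.7,-9.2,0],[-1,0,10.2,-11,0],[-1,0,12.6,-12.7,0],[-1,0,15,-14.2,0],[-1,0,17.5,-15.8,0],[-1,0,20.2,-17.3,0]]'
```

```text
t: 11.82
ee_pos: [623.0, -127.4, 200.9]
ee_rot: [-180.0, -0.0, 88.6]
wrist_force: [1.9, -1.8, -8.9]
finger_gap: 20.2
grip_force: 60.2
```

```bash
python3 -m crank '[[-1,0,2.2,-0.6,0],[-1,0,4.4,-1.6,0],[-1,0,6.6,-2.7,0],[-1,0,8.8,-4,0],[-1,0,11,-5,0],[-1,0,13.2,-6.2,0],[-1,0,15,-7.2,0],[-1,0,15,-7.2,0]]'
```

```text
t: 12.82
ee_pos: [637.5, -127.8, 209.5]
ee_rot: [-180.0, -0.0, 88.6]
wrist_force: [-6.7, -0.4, 10.5]
finger_gap: 20.2
grip_force: 60.9
```

```bash
python3 -m crank '[[-1,0,1,-0.5,0],[-1,0,2,-1,0],[-1,0,2,-1,0],[-1,0,2,-1,0]]'
```

```text
t: 13.32
ee_pos: [637.8, -127.8, 209.7]
ee_rot: [-179.8, -0.0, 88.6]
wrist_force: [-14.3, -0.7, 8.0]
finger_gap: 20.2
grip_force: 60.7
```

Lever is at its rest stop. Release and rise.

```bash
python3 -m crank '[[-0.3,0,0.5,0,0],[0,0,0.5,0,0],[1,0,0.5,0,0],[1,0,0.5,0,0],[1,0,0.5,0,0],[1,0,0.5,-30,0],[1,0,0.5,-65,0],[1,0,0.5,-90,0],[1,0,0.5,-90,0]]'; python3 -m crank '[[0.5,45,-25,0,0],[0,95,-53,0,0],[0,145,-82,0,0],[0,200,-114,0,0],[0,200,-114,40,0],[0,200,-114,80,0],[0,200,-114,95,0],[0,200,-114,95,0]]'; python3 - <<'E'
from h import *
o=get_obs();print(o["ee_pos"],o["finger_gap"],o["wrist_force"])
t,im=capture("top"),capture("side");r=(270,140,430,290);c=im[r[1]:r[3],r[0]:r[2]];cv2.imwrite("pics/side4.png",cv2.resize(c,None,fx=4,fy=4,interpolation=2)[:,:,::-1])
print(blob(im,(335,205,385,260),(5,20),100)[:2])
print(((proj("side",o["ee_pos"])-[270,140])*4).round())
E
```

```text
t: 14.45
ee_pos: [641.7, -128.2, 301.6]
ee_rot: [179.8, 0.0, 88.6]
wrist_force: [-0.6, -1.6, -0.6]
finger_gap: 85.2
grip_force: 0.0
t: 15.45
ee_pos: [531.1, 74.6, 203.7]
ee_rot: [-179.9, 0.0, 88.6]
wrist_force: [0.2, -0.0, -0.1]
finger_gap: 42.8
grip_force: 0.0
[531.09863005  74.59467659 203.67697404] 42.80883014358554 [ 0.18299819 -0.01393829 -0.11896639]
(array([357.60930233, 237.24186047]), array([[356.85517311, 223.76207161],
       [359.04828072, 250.07930946]]))
[176. 266.]
```

View pics/side4.png

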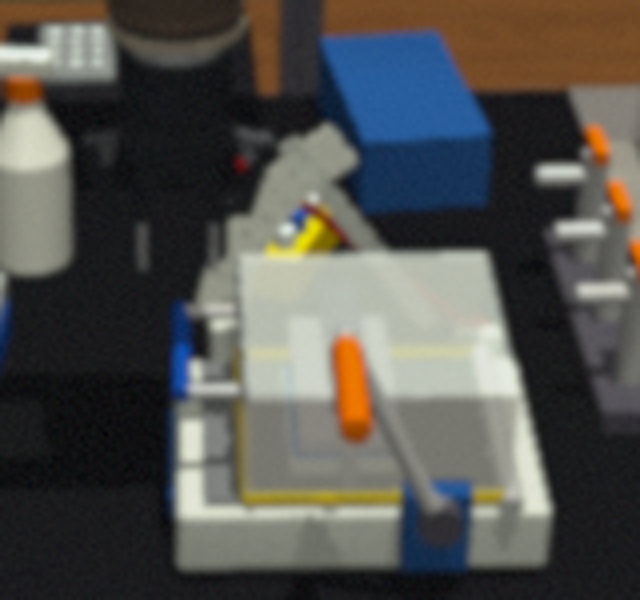

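The lever is back at its rest pixel, (357.6,237.2), the same as before. The fingers at u≈143/213 straddle the bar at u≈181 and clear the guard wall at 240. I'll descend and grip the bar.

```bash
python3 -m crank '[[0,0,1,25,0],[0,0,1,50,0],[0,0,1,70,0],[0,0,1,86,0],[0,0,1,86,0],[-1,0,1,86,0],[-1,0,1,86,0],[-1,0,1,86,0],[-1,0,1,86,0],[-1,0,1,86,0]]'
```

```text
t: 16.8
ee_pos: [533.5, 74.8, 119.4]
ee_rot: [179.9, -0.0, 88.6]
wrist_force: [0.7, -0.7, 5.5]
finger_gap: 11.1
grip_force: 58.5
```

```bash
python3 -m crank '[[-1,0,2.4,-8,0],[-1,0,5.2,-16.2,0],[-1,0,8.2,-24.3,0],[-1,0,11.5,-32.1,0],[-1,0,15.1,-39.9,0],[-1,0,18.9,-47.4,0],[-1,0,23,-55,0],[-1,0,27.3,-62.2,0],[-1,0,32,-69.4,0],[-1,0,36.7,-76.4,0]]'
```

```text
t: 18.05
ee_pos: [568.3, 74.0, 195.1]
ee_rot: [-179.9, -0.0, 88.6]
wrist_force: [-5.1, 3.6, 0.3]
finger_gap: 10.6
grip_force: 58.5
```

```bash
python3 -m crank '[[-1,0,5.1,-7,0],[-1,0,10.5,-13.5,0],[-1,0,16.1,-20,0],[-1,0,21.8,-26.2,0],[-1,0,27.8,-32.3,0],[-1,0,34,-38.1,0],[-1,0,40.4,-43.7,0],[-1,0,47,-49.1,0],[-1,0,47,-49.1,0],[-1,0,47,-49.1,0]]'; python3 - <<'E'
from h import *
o=get_obs();print(o["ee_pos"],o["finger_gap"],o["wrist_force"])
t,im=capture("top"),capture("side");r=(300,140,430,290);c=im[r[1]:r[3],r[0]:r[2]];a=cv2.resize(c,None,fx=4,fy=4,interpolation=2)[:,:,::-1]
cv2.imwrite("pics/side5.png",a)
E
```

```text
t: 19.3
ee_pos: [614.6, 73.0, 245.4]
ee_rot: [-179.9, -0.0, 88.6]
wrist_force: [-17.7, 4.3, 23.0]
finger_gap: 10.7
grip_force: 60.9
[614.62443246  72.98520067 245.35844644] 10.67335442228578 [-17.67387553   4.2948388   22.981815  ]
```

View pics/side5.png

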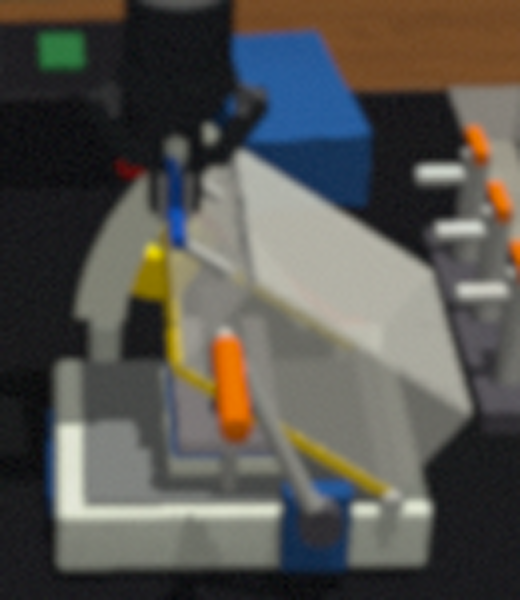

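Side crop: the guard is raised and held by the bar at (175,215). Its near yellow lower edge runs from (175,365) to the hinge at (392,492). I'll measure that edge's angle on its plane, with the shut picture as the zero, and refine the pointer.

```bash
cat > g.py <<'E'
from h import *
th=np.radians(-1.4);R=np.array([[np.cos(th),-np.sin(th)],[np.sin(th),np.cos(th)]]);O=np.array([664.5,73.4])
n=np.r_[R@[0,1],0]
def onY(cam,u,v,Y):
    o,d=ray(cam,u,v);P0=np.r_[O+R@[0,Y],0];q=o+d*(n@(P0-o))/(n@d);return np.r_[R.T@(q[:2]-O),q[2]]
def strip(im,th0,name=""):
    h=cv2.cvtColor(im,cv2.COLOR_RGB2HSV).astype(int)
    m=(h[...,0]>=18)&(h[...,0]<=34)&(h[...,1]>110)&(h[...,2]>90)
    q=[]
    for v,u in zip(*np.nonzero(m)):
        if 300<u<420 and 180<v<285:
            p=onY("side",u,v,-98);dx,dz=105-p[0],p[2]-67
            # keep points near the expected line
            if 20<dx<185 and abs(-dx*np.sin(th0)+dz*np.cos(th0))<14: q.append((dx,dz))
    q=np.array(q,np.float32);vx,vz,x0,z0=cv2.fitLine(q,cv2.DIST_HUBER,0,.01,.01).ravel()
    return len(q),np.arctan2(vz,vx)if vx>0 else np.arctan2(-vz,-vx),z0-x0*vz/vx,q[:,0].min(),q[:,0].max()
E
python3 - <<'E'
from g import *
s0=cv2.imread("pics/side0.png")[:,:,::-1].copy();t0=cv2.imread("pics/top0.png")[:,:,::-1].copy()
print("shut",strip(s0,0.))
s=capture("side");cv2.imwrite("pics/s_a.png",s[:,:,::-1])
for g in(.58,.63,.68):print("now",strip(s,g))
for nm,im,roi in(("top",t0,(205,210,224,228)),("side",s0,(325,172,340,188))):
    u0,v0,u1,v1=roi;h=cv2.cvtColor(im,cv2.COLOR_RGB2HSV)[v0:v1,u0:u1].astype(int)
    m=(((h[...,0]>170)|(h[...,0]<8))&(h[...,1]>110)&(h[...,2]>60)).astype(np.uint8)
    d=cv2.distanceTransform(m,cv2.DIST_L2,5);k=d>d.max()-1.2;v,u=np.nonzero(k);c=(u.mean()+u0,v.mean()+v0)
    print(nm,c,d.max());
    for a in np.arange(.62,.79,.02):
        p=np.r_[O+R@[105-235*np.cos(a),130],67+235*np.sin(a)];print(round(a,2),(proj(nm,p)-c).round(2),end=' ')
    print()
E
```

```text
shut (114, np.float32(0.01031837), np.float32(-0.5015905), np.float32(21.075724), np.float32(182.23184))
now (118, np.float32(0.6269819), np.float32(-0.69680023), np.float32(21.95456), np.float32(161.35019))
now (134, np.float32(0.64441055), np.float32(-2.228218), np.float32(21.95456), np.float32(164.38629))
now (142, np.float32(0.6653427), np.float32(-3.645382), np.float32(21.95456), np.float32(164.44092))
top (np.float64(215.52941176470588), np.float64(220.0)) 5.1969
0.62 [1.83 5.43] 0.64 [1.52 3.99] 0.66 [1.21 2.5 ] 0.68 [0.91 0.98] 0.7 [ 0.61 -0.59] 0.72 [ 0.32 -2.2 ] 0.74 [ 0.04 -3.85] 0.76 [-0.24 -5.54] 0.78 [-0.51 -7.27] 
side (np.float64(332.1666666666667), np.float64(179.83333333333334)) 4.0
0.62 [-2.96  5.02] 0.64 [-2.05  3.92] 0.66 [-1.12  2.83] 0.68 [-0.15  1.75] 0.7 [0.84 0.69] 0.72 [ 1.85 -0.36] 0.74 [ 2.89 -1.39] 0.76 [ 3.95 -2.41] 0.78 [ 5.04 -3.41]
```

```bash
python3 -m crank '[[-1,0,-1,-1,0],[-1,0,-1.5,-2,0],[-1,0,-1.5,-2,0]]'; sed -i 's/<14/<band/; s/name=""/band=5/; s/20<dx<185/20<dx<150/' g.py; cat >> g.py <<'E'
def angle(im,g):
    for b in(8,5,4,4,4,4): r=strip(im,g,b);g=float(r[1])
    return r
E
python3 - <<'E'
from g import *
s0=cv2.imread("pics/side0.png")[:,:,::-1].copy()
print("shut",angle(s0,0.))
s=capture("side");cv2.imwrite("pics/s_b.png",s[:,:,::-1]);o=get_obs();print(o["ee_pos"],o["wrist_force"])
for g in(.58,.63,.68):print("now",angle(s,g))
E
```

```text
t: 19.82
ee_pos: [615.2, 72.9, 246.2]
ee_rot: [180.0, -0.0, 88.6]
wrist_force: [0.7, 5.4, -1.8]
finger_gap: 10.8
grip_force: 59.2
shut (54, np.float32(-0.008359019), np.float32(-0.06840098), np.float32(21.075724), np.float32(147.74236))
[615.11296895  72.96546753 246.05993071] [ 1.30087155  4.80437989 -1.26416596]
now (80, np.float32(0.6185631), np.float32(0.027446747), np.float32(22.173021), np.float32(149.95065))Traceback (most recent call last):
  File "<stdin>", line 5, in <module>
  File "g.py", line 18, in angle
    for b in(8,5,4,4,4,4): r=strip(im,g,b);g=float(r[1])
                             ~~~~~^^^^^^^^
  File "g.py", line 12, in strip
    p=onY("side",u,v,-98);dx,dz=105-p[0],p[2]-67
  File "g.py", line 5, in onY
    o,d=ray(cam,u,v);P0=np.r_[O+R@[0,Y],0];q=o+d*(n@(P0-o))/(n@d);return np.r_[R.T@(q[:2]-O),q[2]]
        ~~~^^^^^^^^^
  File "h.py", line 4, in ray
    c=camera_info(n);T=np.array(c["cam_to_world"]);d=T[:3,:3]@[(u-c["cx"])/c["fx"],(v-c["cy"])/c["fy"],1];return T[:3,3],d
ValueError: time passes only in moves, steps and waits
```

```bash
python3 -m crank '[[-1,0,3.2,-2.7,0],[-1,0,6.6,-5.2,0],[-1,0,10.2,-7.7,0],[-1,0,13.7,-10.2,0],[-1,0,13.7,-10.2,0],[-1,0,13.7,-10.2,0]]'; sed -i '2a import functools\ncamera_info=functools.lru_cache(None)(camera_info)' h.py
python3 - <<'E'
from g import *
s=capture("side");t=capture("top");o=get_obs();print(o["ee_pos"],o["wrist_force"])
for g in(.66,.7,.74):print("now",angle(s,g))
c=s[140:290,300:430];a=cv2.resize(c,None,fx=4,fy=4,interpolation=2);b=cv2.resize(t[130:270,190:300],(360,458));cv2.imwrite("pics/side6.png",a[:,:,::-1])
P=blob(t,(200,200,224,230),(172,6),120);print(P)
E
```

```text
t: 20.62
ee_pos: [628.0, 72.7, 255.9]
ee_rot: [-179.9, -0.0, 88.6]
wrist_force: [-1.1, 5.3, -1.3]
finger_gap: 10.8
grip_force: 59.3
[628.02955425  72.6806966  255.90011079] [-0.66096594  5.34145496 -0.92453721]
now (89, np.float32(0.69695455), np.float32(-0.009689331), np.float32(22.173021), np.float32(147.6895))
now (86, np.float32(0.7012194), np.float32(-0.08642578), np.float32(22.173021), np.float32(147.76253))
now (85, np.float32(0.70050496), np.float32(0.04775238), np.float32(22.173021), np.float32(147.76253))
(array([217.02409639, 219.26506024]), array([[217., 211.],
       [217., 226.]]), (15.0, 6.0), np.int32(83))
```

View pics/side6.png

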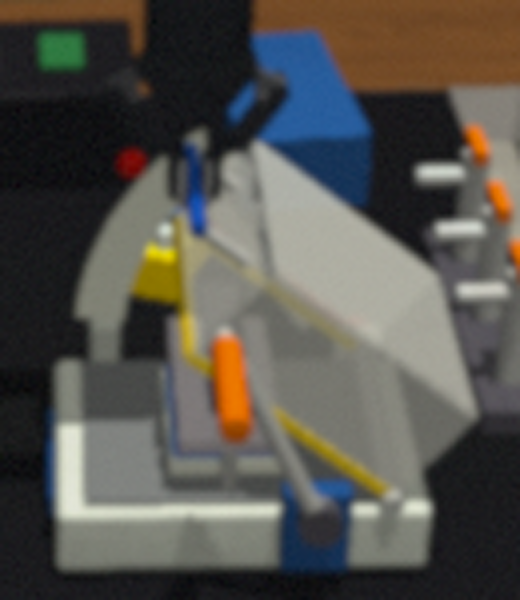

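The guard's edge measures 0.700 rad by camera and about 0.694 from the tool arc. The pointer reads 0.69–0.70, with its ball at crop (131,162), unmoved. They line up, so I'll let it settle briefly, check, and hand in.

```bash
python3 -m crank '[[-1,0,0,0,0],[-1,0,0,0,0],[-1,0,0,0,0],[-1,0,0,0,0]]'; python3 - <<'E'
from g import *
s=capture("side");print(angle(s,.7)[1],blob(s,(325,172,342,190),(172,6),110)[0],blob(s,(335,205,385,260),(5,20),100)[0]);print(job_done())
E
```

```text
t: 21.22
ee_pos: [628.0, 72.7, 255.9]
ee_rot: [-179.9, -0.0, 88.6]
wrist_force: [-1.2, 5.2, -1.5]
finger_gap: 10.5
grip_force: 59.3
0.70313704 [332.375      180.27083333] [357.33333333 236.84188034]
the job is handed in; nothing more can be done
None
```

I pulled the lever down to its stop and eased it back to rest. The guard is now held steady at about 0.70 rad, in line with the pointer (measured 0.69–0.70 rad), and the job was handed in at about 21 s; no verdict came back.

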